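# Wedge the footless leg of the desk riser

## Robot

A 7-joint arm with a two-finger parallel gripper is mounted at the origin on the work surface. World frame = base frame: x ahead of the robot, y to its left, z up, the work surface at z = 0. Lengths are in m, angles in rad, forces in N, time in s.
With the tool pointing down it reaches from about 0.425 to 0.925 m from the base axis. Payload 6.8 kg.
Tool frame: the origin (TCP) lies on the front face of the gripper's body, between the roots of the fingers; the fingertips stand 73 mm ahead of it and the grasp point (between the pads) lies 54 mm ahead of it; z points along the fingers, y is the direction in which the jaws open and shut (so a half turn about z gives the same grasp; the last joint's range is limited). The gripper opens to 85 mm and grips with 20 to 120 N. Pads are 22 mm wide; open, the fingers measure 114 mm over their backs; the gripper's body (76 mm by 85 mm) begins 54 mm behind the grasp point. The pads swing forward as they close: fully open they stand 13 mm farther back than shut.
Start: joints at [-1.42, 0.477, 0.022, 1.555, -0.011, 1.109, -0.083], TCP at [0.173, 0.653, 0.304] pointing down, gripper open.
Joint ranges: [-2.96, 2.96], [-0.34, 2.1], [-1.41, 1.46], [0.24, 2.44], [-1.37, 4.51], [0.17, 1.92], [-2.96, 2.96]. Speed limits (rad/s): [2.39, 2.39, 3.14, 3.14, 3.14, 3.14, 3.14].

## Interface

Orientations are given as a unit quaternion [w, x, y, z].
In Python, from station import get_obs, read_camera, hand_in, spot_in, cut_out, spot_point gives the robot as it stands. The module is installed in compiled form; this text tells all that it offers.
- The arm moves only by the tool move_arm, never from a script. Its arguments are lists of equal length, an entry for each row: "gripper": the opening, from 0 (shut) to 1 (fully open); "xyz": the shift along the tool's x, y, z in cm, a list of three; "twist": the turn about the tool's z in rad. A call has 1 to 5 rows; each row is the pose to reach, as a shift and turn from the pose commanded when the call began, along the tool's axes at that moment; what a row does not reach only later rows make up. A row lasts 1/12 s, in which the tool goes at most 41.7 mm and 7.16 degrees, less where a joint would pass 70% of its speed; a pose out of reach is approached as far as the arm can. A call with a gripper value outside its range is refused whole. The fingers move at their own pace and stop on an object; "squeeze" is the grip in N (left out, the last holds). Time passes only in rows, so rows that repeat a pose let the fingers close. It gives the time, the measured TCP pose, the force and the opening at its end, in the units of the state.
- get_obs(): the state, without advancing time (a new reading comes with each control period).
- read_camera(name): name is "scene" or "top"; returns a dict with "pixels" (420x560x3 uint8, red, green, blue), "fx", "fy", "cx", "cy" (pixels), "R" (3x3) and "t" (3): a world point X has camera coordinates R X + t. Camera axes: x right, y down, z forward; pixel columns grow to the right and rows downward; lengths in m; the calibration is good to about 2 mm. A picture is of the moment at which its call begins. There is no depth.
- hand_in(): hands the job in, once; it reports no verdict.
Trained networks look in the newest picture that a camera, given by its name, has taken for a name from the list of things; names that differ only in an ending like _2 or _b are one class to them, and where a whole thing is asked for, a point or a joint stands for the part that bears it (a point fixed in the world has none). Each returns a list of dicts, best first, with "p" (0 to 1); they miss things now and then, are a little off and sometimes report something else, mostly with a low value. They report only what shows in the picture. A call takes as long as a camera call. They do not tell look-alikes from the thing itself.
- spot_in(query, camera): "centre" ([x, y, z] in m, in world coordinates, good to about 4 mm: the middle of the surface that is visible of it).
- cut_out(query, camera): "pixels" (420x560 bool, what is visible of it).
- spot_point(query, camera): "centre" ([x, y, z] in m, in world coordinates, good to about 4 mm: a listed point, or the origin of a listed thing).
The state is a dict: "t": time; "q": joint angles; "joint_vel": joint speeds; "joint_torque": joint torques, N m; "eef_pos": TCP position; "tool_rot": TCP orientation; "contact_force": force on the tool from outside, world axes, zero at the start; "torque": the same for the moment, N m; "gripper_width": opening from 0.0 (shut) to 1.0 (fully open).
Only numpy, scipy, OpenCV 4.12 (cv2) and the standard library are available. Lean on these libraries where they do the work, as an engineer would, in place of code of your own. Each camera call takes 0.05 s, during which the arm holds its last target.

## Task

The low white riser under the laptop has lost one of its four rubber feet. Pick up the wooden wedge (not the straight block), lay it flat and just start its thin end squarely into the middle of the gap under the bare leg, let go, and then tap its thick end with the closed fingers until it is jammed and stops moving forward. Leave the straight block where it lies and back the fingers off.

Things in the scene. Friction and masses are not known exactly. Their poses are not given: they have to be found in the camera images.
- wedge_center (a point): Plain wooden wedge lying flat, 80 mm long, 40 wide, 50 g, top sloping evenly from 5 mm thick at the thin end to 25 mm at the thick end. This point is at mid length and mid width, 7.5 mm above the flat underside (the wedge is 15 mm thick there). x points along the length to the thin end, z up. The upright thick end face is 40 mm behind this point, the thin edge 40 mm ahead.
- gap (a point): Centre of the mouth of the gap under the riser's bare leg, 7.5 mm above the desk. The gap is 15 mm high with a level roof and as wide and deep as the leg (45 mm). y points level into the gap (the way to push), x along the mouth, z up. The wedge slides freely in until its slope meets the leg's lower edge, this mouth then being about over the wedge's middle: there it jams.
- riser: White laminate riser, 220 x 425 mm, firm (cannot move); origin on the desk under its centre, its long side along y. Four 45 mm square corner legs, tops 66 mm up, three on black rubber feet. The bare leg is at the end to the robot's right (-y), on the side away from the robot (+x). The laptop and book on the riser reach 94 mm high, starting 130 mm inward of the gap's mouth.
- block_center (a point): Straight wooden block of the same wood, 80 x 40 mm and 25 mm thick all along, lying flat: not to be used or moved. This point is its centre, 12.5 mm above the desk; x along its length, z up.
There are look-alikes about, which are no part of the job. What is shaped like the part that bears wedge_center but blue, pink or turquoise is not meant.

How it is judged:
By the outcome, as a careful person would: the job done as asked, in the order asked, and still so for the second after the job is handed in, with the robot touching nothing.
It also fails if it takes over 51 s, if anything falls off the work surface, if the arm or the gripper's body presses on something with over 40 N, if the wrist force passes 120 N, or if a joint passes its speed limit or range.

## Working session

There is one attempt and no reset: what is moved stays moved. The work goes in short steps, Python scripts to look and compute and a tool call to move; the robot and the scene stay as the last step left them, time stands still between calls to the robot, and variables do not carry over. Pictures are saved under pics/ and viewed, and the job is handed in when it is done.

Besides the shell and the picture viewer there is one more tool, called after "Call:" as name([rows], argument=value, ...), one row to a line, values as JSON. move_arm: Moves the arm, as the interface text tells. Its arguments: {"type":"object","properties":{"gripper":{"type":"array","items":{"type":"number"}},"xyz":{"type":"array","items":{"type":"array","items":{"type":"number"}}},"twist":{"type":"array","items":{"type":"number"}},"squeeze":{"type":"number"}},"required":["gripper","xyz","twist"]}

```bash
mkdir -p pics; cat > h.py <<'E'
import numpy as np, cv2
from station import *
def save(n,f):
    c=read_camera(n); cv2.imwrite(f,c["pixels"][:,:,::-1]); return c
E
python3 - <<'E'
from h import *
np.set_printoptions(precision=4,suppress=True)
o=get_obs(); print(o)
for n in("scene","top"):
    c=save(n,f"pics/{n}0.png"); print(n,c["fx"],c["cx"],c["cy"],c["R"],c["t"])
    for q in("wedge_center","gap","riser","block_center"):
        print(q,[(np.round(d["centre"],4),round(d["p"],2)) for d in spot_point(q,n)][:5])
E
```

```text
{'t': 0.0, 'q': array([-1.4201,  0.4778,  0.0223,  1.5565, -0.0115,  1.1093, -0.0831]), 'joint_vel': array([-0.0011,  0.0011, -0.0004,  0.0009,  0.0004, -0.0016, -0.0002]), 'joint_torque': array([  0.0003, -59.6439,   1.6077, -28.1213,   0.0124,   0.0091,
         0.    ]), 'eef_pos': array([0.1726, 0.6521, 0.3029]), 'tool_rot': array([-0.0001,  0.129 ,  0.9916, -0.0009]), 'contact_force': array([0.1129, 0.1286, 0.0553]), 'torque': array([-0.0023,  0.0192, -0.0057]), 'gripper_width': 0.9985646697930934}
scene 420.81471567821444 284.4324873596078 200.89491883009788 [[ 0.4996  0.8662  0.0056]
 [ 0.5816 -0.3306 -0.7432]
 [-0.642   0.3746 -0.669 ]] [-0.1574 -0.2935  1.6016]
wedge_center [(array([ 0.6987, -0.442 ,  0.0076]), 0.97), (array([ 0.3872, -0.5101,  0.0067]), 0.93), (array([ 0.2974, -0.2969,  0.0083]), 0.72), (array([ 0.5593, -0.3951,  0.012 ]), 0.57)]
gap [(array([ 0.5715, -0.0204,  0.0084]), 0.78)]
riser [(array([0.5091, 0.2034, 0.0028]), 0.69)]
block_center [(array([ 0.4082, -0.2398,  0.011 ]), 0.82)]
top 542.9650599447382 277.1266748999538 212.82491134767315 [[ 0.0141 -0.9998 -0.0123]
 [-0.9825 -0.0115 -0.1857]
 [ 0.1855  0.0147 -0.9825]] [-0.1067  0.51    1.2631]
wedge_center [(array([ 0.7016, -0.4443,  0.0104]), 0.86), (array([ 0.5581, -0.3892,  0.009 ]), 0.72), (array([ 0.2939, -0.2981,  0.0092]), 0.7), (array([ 0.393 , -0.5054,  0.0044]), 0.55)]
gap [(array([ 0.5733, -0.0235,  0.0083]), 0.7)]
riser [(array([ 0.5111,  0.198 , -0.0019]), 0.68)]
block_center [(array([ 0.5103,  0.1986, -0.0008]), 0.67)]
```

View pics/scene0.png

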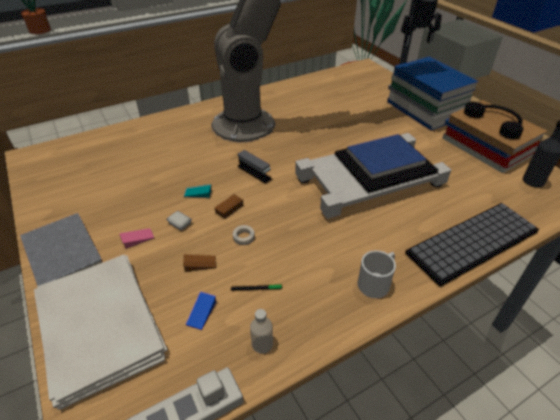

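View pics/top0.png

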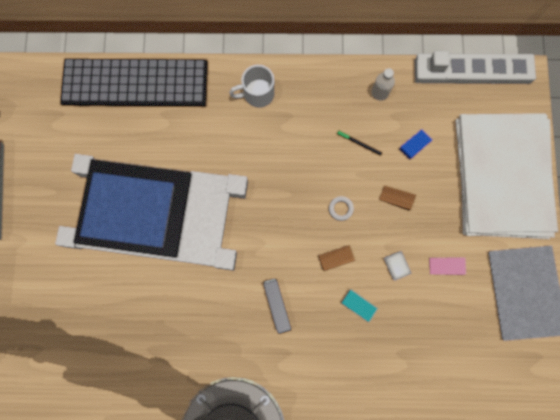

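The scene view shows two brown pieces, at about (199,262) and (229,205). In the top view they are at (398,198) and (337,258). The bare leg is at about (237,185) in the top view and (332,203) in the scene view. I'll zoom in to tell wedge from block and measure them.

```bash
python3 - <<'E'
import cv2,numpy as np
s=cv2.imread("pics/scene0.png");t=cv2.imread("pics/top0.png")
def cr(i,x,y,w=36):return cv2.resize(i[y-w*3//4:y+w*3//4,x-w:x+w],(400,300),interpolation=cv2.INTER_CUBIC)
cv2.imwrite("pics/z1.png",np.vstack([np.hstack([cr(s,199,262),cr(s,229,205)]),np.hstack([cr(t,398,198),cr(t,337,258)])]))
cv2.imwrite("pics/z2.png",np.hstack([cr(s,332,203),cr(t,237,185)]))
E
```

```text
(no output)
```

View pics/z1.png

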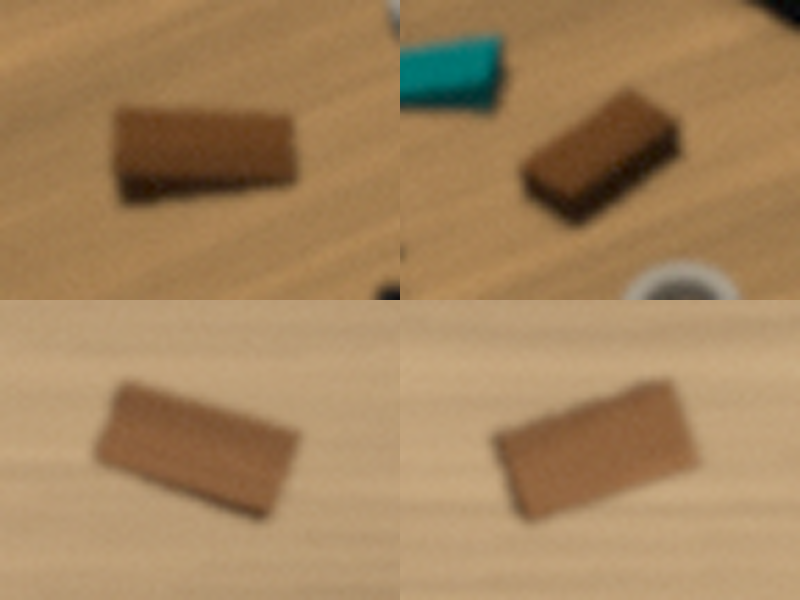

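View pics/z2.png

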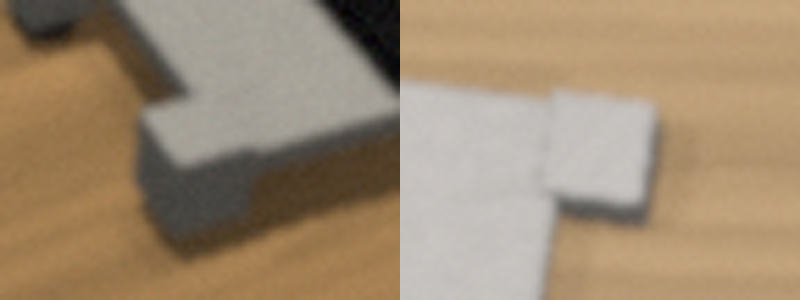

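The wedge is the far brown piece at about (0.558,-0.39): its shaded side tapers toward +y. The other piece, of even thickness, is the block. Next I'll measure the riser and wedge yaw precisely.

```bash
python3 - <<'E'
import cv2,numpy as np
t=cv2.imread("pics/top0.png"); s=cv2.imread("pics/scene0.png")
cv2.imwrite("pics/z3.png",cv2.resize(t[140:290,50:250],(800,600),interpolation=cv2.INTER_CUBIC))
cv2.imwrite("pics/z4.png",cv2.resize(s[120:240,290:450],(800,600),interpolation=cv2.INTER_CUBIC))
E
```

```text
(no output)
```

View pics/z3.png

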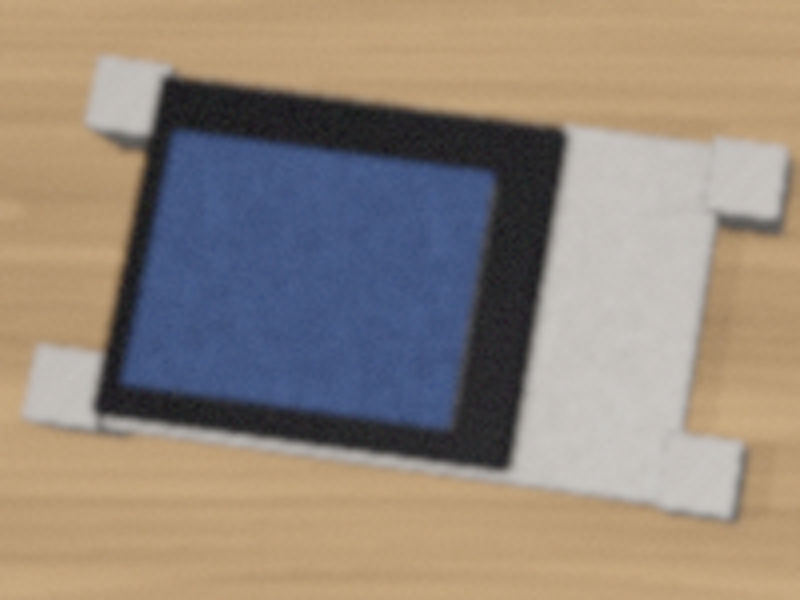

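View pics/z4.png

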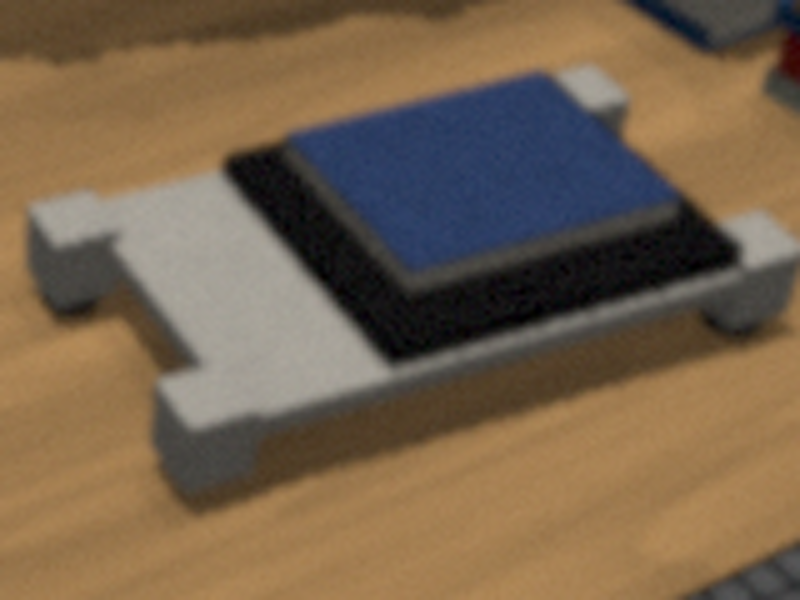

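```bash
cat >> h.py <<'E'
from scipy.optimize import minimize, least_squares
def proj(c,P):
    p=np.asarray(P)@c["R"].T+c["t"]; return np.c_[p[:,0]/p[:,2]*c["fx"]+c["cx"],p[:,1]/p[:,2]*c["fy"]+c["cy"]]
W=np.array([[sx*.04,sy*.02,z] for sx in(-1,1) for sy in(-1,1) for z in((0,.025) if sx<0 else(0,.005))])
def pose(V,x):
    k,s=np.cos(x[2]),np.sin(x[2]); return np.c_[V[:,0]*k-V[:,1]*s+x[0],V[:,0]*s+V[:,1]*k+x[1],V[:,2]]
def brown(c):
    h=cv2.cvtColor(c["pixels"],cv2.COLOR_RGB2HSV); return h
def wfit(cams,masks,x0):
    S=8
    def cost(x):
        tot=0
        for c,m in zip(cams,masks):
            p=proj(c,pose(W,x)); im=np.zeros((420,560),np.float32)
            r0=(np.floor(p.min(0))-8).astype(int); r1=(np.ceil(p.max(0))+9).astype(int)
            q=((p-r0+.5)*S); b=np.zeros(((r1-r0)[1]*S,(r1-r0)[0]*S),np.uint8)
            cv2.fillConvexPoly(b,cv2.convexHull((q*16).astype(np.int32)),255,shift=4)
            a=cv2.resize(b,tuple(int(v) for v in r1-r0),interpolation=cv2.INTER_AREA)/255.
            mm=m[r0[1]:r1[1],r0[0]:r1[0]].astype(float)
            tot+=np.abs(a-mm).sum()/a.sum()
        return tot
    r=minimize(cost,x0,method="Nelder-Mead",options=dict(initial_simplex=[np.array(x0)+d for d in([0,0,0],[.006,0,0],[0,.006,0],[0,0,.1])],xatol=1e-5))
    return r.x,r.fun
def softmask(c,near,rad=40):
    # soft membership between background and object colour near a pixel
    px=c["pixels"].astype(float); x,y=[int(round(v)) for v in near]
    return px
E
python3 - <<'E'
from h import *
np.set_printoptions(precision=4,suppress=True)
C={n:save(n,f"pics/{n}1.png") for n in("scene","top")}
ms=[];cs=[]
for n in C:
    for d in cut_out("wedge_center",n):
        ys,xs=np.nonzero(d["pixels"]); print(n,round(d["p"],2),xs.mean(),ys.mean(),len(xs))
        u=proj(C[n],[[.558,-.392,.008]])[0]
        if np.hypot(xs.mean()-u[0],ys.mean()-u[1])<8: m=d["pixels"];cs.append(C[n]);ms.append(m);break
for y0 in(1.3,1.6,1.85): print(wfit(cs,ms,[.558,-.392,y0]))
for c,m in zip(cs,ms): print(wfit([c],[m],[.558,-.392,1.4]))
# riser
uv=(np.array([(98,57),(788,145),(735,517),(24,416),(715,138),(708,213),(778,219),(668,433),(662,508)])+.5)/4-.5+[50,140]
L=.0425
V=np.array([[.11,.2125],[.11,-.2125],[-.11,-.2125],[-.11,.2125],[.11,-.1675],[.065,-.1675],[.065,-.2125],[-.065,-.1675],[-.11,-.1675]])
V=np.c_[V,np.full(len(V),.066)]
f=lambda x:(proj(C["top"],pose(V,x))-uv).ravel()
r=least_squares(f,[.51,.2,0]); print(r.x,r.fun.reshape(-1,2))
print("gap",pose(np.array([[.0875,-.2125,0]]),r.x))
print("scene legtop",(proj(C["scene"],pose(V[[1,6,5]],r.x))-[290,120]+.5)*5-.5)
E
```

```text
scene 0.82 201.39370078740157 310.35590551181105 635
scene 0.75 136.38202247191012 236.73707865168538 445
scene 0.72 199.0401337792642 191.1839464882943 299
scene 0.61 197.65648854961833 261.6564885496183 524
top 0.87 398.1278195488722 197.18421052631578 532
(array([ 0.5611, -0.3962,  1.203 ]), np.float64(0.24004551058864543))
(array([ 0.5611, -0.3966,  1.2016]), np.float64(0.24010374768939766))
(array([ 0.561 , -0.3968,  1.2126]), np.float64(0.24043242046607763))
(array([ 0.5595, -0.3952,  1.1968]), np.float64(0.06971362452993923))
(array([ 0.5628, -0.398 ,  1.2015]), np.float64(0.0921133143713984))
[ 0.5108  0.1977 -0.1222] [[ 0.56    0.9489]
 [ 0.377   1.3997]
 [-0.1256 -0.983 ]
 [ 0.0915 -0.0024]
 [ 0.1846  0.7469]
 [-0.9221  0.0387]
 [ 0.1331  0.9799]
 [ 0.619  -1.5387]
 [-0.8827 -1.3314]]
gap [[ 0.5717 -0.0239  0.    ]]
scene legtop [[184.7124 427.6779]
 [148.4298 378.2752]
 [218.5691 358.4533]]
```

```bash
cat > go.py <<'E'
import sys
from h import *
from scipy.spatial.transform import Rotation as Ro
def go(*tg):
    o=get_obs(); q=o["tool_rot"]; R=Ro.from_quat([q[1],q[2],q[3],q[0]]).as_matrix()
    hd=np.arctan2(R[1,0],R[0,0]); print("t",round(o["t"],2),"pos",np.round(o["eef_pos"],4),"hd",round(hd,4),"tilt",np.round(R[:2,2],4),"F",np.round(o["contact_force"],1),"w",round(o["gripper_width"],3))
    for x,y,z,h in tg:
        print(" shift cm",np.round(R.T@(np.array([x,y,z])-o["eef_pos"])*100,2),"twist",round(-((h-hd+np.pi)%(2*np.pi)-np.pi),3))
if __name__=="__main__":
    a=[float(v) for v in sys.argv[1:]]; go(*[a[i:i+4] for i in range(0,len(a),4)])
E
python3 go.py .36 .60 .30 2.3  .5 .4 .3 2 .57 .2 .3 1.7
```

```text
t 0.7 pos [0.1728 0.6525 0.3039] hd 2.8827 tilt [0. 0.] F [ 0.3  0.6 -0.4] w 1.003
 shift cm [-19.44  -0.29   0.39] twist 0.583
 shift cm [-38.1  -16.04   0.39] twist 0.883
 shift cm [-49.98 -33.58   0.39] twist 1.183
```

Call:
move_arm([
  [-4, 0, 0],
  [-8, 0, 0],
  [-12, 0, 0],
  [-16, -1, 0],
  [-20, -2, 0],
], gripper=[1, 1, 1, 1, 1], twist=[0.12, 0.24, 0.36, 0.48, 0.6])

```text
t: 1.12
eef_pos: [0.3625, 0.5814, 0.304]
tool_rot: [0.0, 0.419, 0.908, 0.0]
contact_force: [1.2, 0.3, -0.2]
gripper_width: 0.999
```

```bash
python3 go.py .5 .45 .3 1.9 .56 .25 .25 1.6
```

```text
t 1.12 pos [0.3625 0.5814 0.304 ] hd 2.2774 tilt [0.0002 0.0004] F [ 1.2  0.3 -0.2] w 0.999
 shift cm [-18.92   1.93   0.39] twist 0.377
 shift cm [-38.03  -6.5    5.39] twist 0.677
```

Call:
move_arm([
  [-4, 0, 0],
  [-8, 0, 0],
  [-12, 0, 0],
  [-16, -1, 1],
  [-20, -2, 1],
], gripper=[1, 1, 1, 1, 1], twist=[0.08, 0.16, 0.24, 0.32, 0.4])

```text
t: 1.53
eef_pos: [0.4769, 0.416, 0.2927]
tool_rot: [-0.0, 0.59, 0.807, -0.001]
contact_force: [-0.5, -0.8, -0.8]
gripper_width: 1.002
```

```bash
python3 go.py .56 .2 .28 1.5
```

```text
t 1.53 pos [0.4769 0.416  0.2927] hd 1.8791 tilt [-0.0008 -0.0009] F [-0.5 -0.8 -0.8] w 1.002
 shift cm [-23.11   1.37   1.28] twist 0.379
```

Call:
move_arm([
  [-4, 0, 0],
  [-8, 0.5, 0],
  [-12, 0.5, 0],
  [-16, 1, 0],
  [-20, 1, 0],
], gripper=[1, 1, 1, 1, 1], twist=[0.08, 0.16, 0.24, 0.32, 0.4])

```text
t: 1.95
eef_pos: [0.5481, 0.2289, 0.2943]
tool_rot: [0.0, 0.739, 0.674, 0.001]
contact_force: [1.4, -0.0, 0.1]
gripper_width: 1.0
```

```bash
python3 go.py .57 0 .28 1.3 .57 -.2 .28 1.2
```

```text
t 1.95 pos [0.5481 0.2289 0.2943] hd 1.4791 tilt [0.001  0.0007] F [ 1.4 -0.   0.1] w 1.0
 shift cm [-22.6    4.28   1.42] twist 0.179
 shift cm [-42.51   6.11   1.4 ] twist 0.279
```

Call:
move_arm([
  [-4, 0.6, 0],
  [-8, 1.2, 0],
  [-12, 1.8, 0],
  [-16, 2.4, 0],
  [-20, 3, 0],
], gripper=[1, 1, 1, 1, 1], twist=[0.06, 0.12, 0.18, 0.24, 0.28])

```text
t: 2.37
eef_pos: [0.5594, 0.0269, 0.2942]
tool_rot: [-0.0, 0.825, 0.565, 0.0]
contact_force: [1.3, -0.1, -0.1]
gripper_width: 0.999
```

```bash
python3 go.py .57 -.2 .28 1.2
```

```text
t 2.37 pos [0.5594 0.0269 0.2942] hd 1.2001 tilt [0.0007 0.0005] F [ 1.3 -0.1 -0.1] w 0.999
 shift cm [-20.76   9.21   1.41] twist 0.0
```

Call:
move_arm([
  [-3.5, 1.5, 1],
  [-7, 3, 2],
  [-10.5, 4.5, 3],
  [-14, 6, 4],
  [-17.5, 7.5, 5],
], gripper=[1, 1, 1, 1, 1], twist=[0, 0, 0, 0, 0])

```text
t: 2.78
eef_pos: [0.5665, -0.1632, 0.2437]
tool_rot: [0.0, 0.824, 0.566, 0.0]
contact_force: [0.0, 0.4, 0.9]
gripper_width: 1.001
```

```bash
python3 go.py .5574 -.4058 .17 1.2
```

```text
t 2.78 pos [ 0.5665 -0.1632  0.2437] hd 1.2034 tilt [0.0007 0.0003] F [0.  0.4 0.9] w 1.001
 shift cm [-22.97   7.86   7.36] twist 0.003
```

Call:
move_arm([
  [-3.8, 1.3, 1],
  [-7.6, 2.6, 2],
  [-11.4, 3.9, 3],
  [-15.2, 5.2, 4],
  [-19, 6.5, 5],
], gripper=[1, 1, 1, 1, 1], twist=[0, 0, 0, 0, 0])

```text
t: 3.2
eef_pos: [0.5588, -0.364, 0.1934]
tool_rot: [-0.0, 0.824, 0.566, 0.0]
contact_force: [0.4, -0.0, 0.1]
gripper_width: 0.998
```

```bash
python3 - <<'E'
from h import *
np.set_printoptions(precision=4,suppress=True)
C={n:save(n,f"pics/{n}2.png") for n in("scene","top")}
for n in C:
    for q in("wedge_center","gap"):
        print(n,q,[(np.round(d["centre"],4),round(d["p"],2)) for d in spot_point(q,n)][:5])
    for d in cut_out("wedge_center",n):
        ys,xs=np.nonzero(d["pixels"]); u=proj(C[n],[[.561,-.3965,.008]])[0]
        if np.hypot(xs.mean()-u[0],ys.mean()-u[1])<8: print(n,len(xs),wfit([C[n]],[d["pixels"]],[.561,-.3965,1.25]))
s=C["scene"]["pixels"][120:240,290:450,::-1]; t=C["top"]["pixels"][150:230,200:306,::-1]
cv2.imwrite("pics/z5.png",cv2.resize(t,(800,600),interpolation=cv2.INTER_CUBIC))
E
python3 go.py .5574 -.4058 .17 1.2 .5574 -.4058 .076 1.2
```

```text
scene wedge_center [(array([ 0.5609, -0.3945,  0.01  ]), 0.8), (array([ 0.3887, -0.5142,  0.0099]), 0.74)]
scene gap [(array([ 0.5713, -0.0189,  0.0079]), 0.68)]
scene 485 (array([ 0.5606, -0.3935,  1.2033]), np.float64(0.07200201468276377))
top wedge_center [(array([ 0.2941, -0.2959,  0.0114]), 0.72), (array([ 0.5626, -0.3953,  0.0063]), 0.6)]
top gap [(array([ 0.5725, -0.0227,  0.0075]), 0.63)]
t 3.6 pos [ 0.56   -0.3603  0.1941] hd 1.2057 tilt [0.0009 0.001 ] F [0.1 0.1 0.6] w 0.999
 shift cm [-4.35  1.38  2.41] twist 0.006
 shift cm [-4.36  1.38 11.81] twist 0.006
```

View pics/scene2.png

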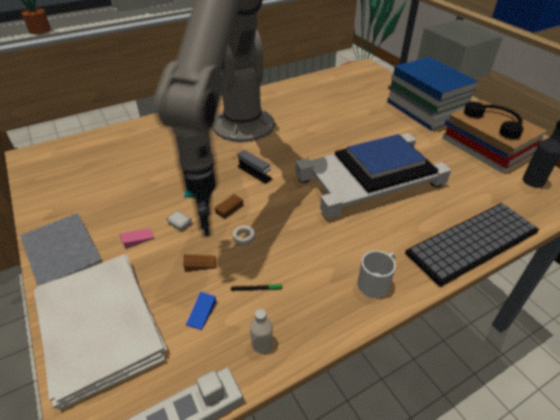

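View pics/z5.png

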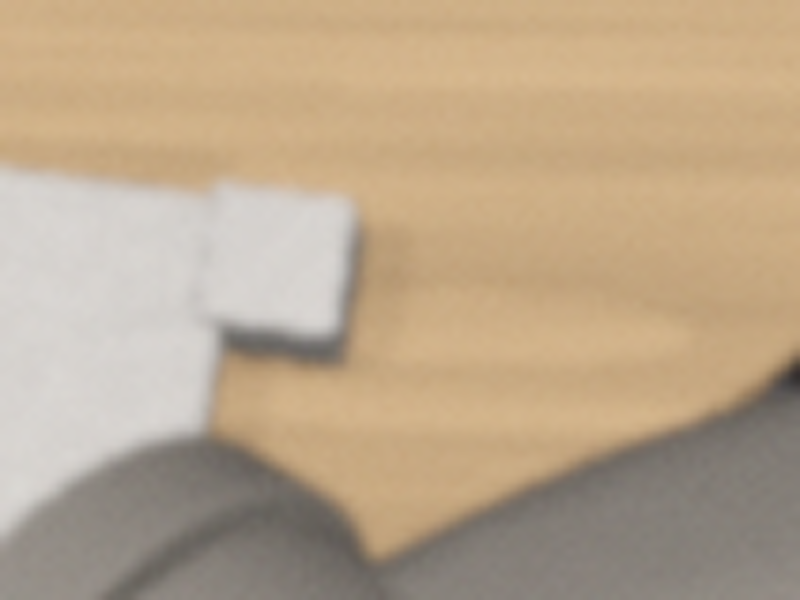

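The scene view shows the gripper hovering at about (205,200), with the wedge untouched at (199,262). The leg top in the top view is a clear square. Next I descend over the wedge.

Call:
move_arm([
  [-3, 1, 2],
  [-4.4, 1.4, 4],
  [-4.4, 1.4, 7],
  [-4.4, 1.4, 10],
  [-4.4, 1.4, 11.8],
], gripper=[1, 1, 1, 1, 1], twist=[0, 0, 0, 0, 0])

```text
t: 4.02
eef_pos: [0.5561, -0.406, 0.0732]
tool_rot: [-0.001, 0.824, 0.567, -0.0]
contact_force: [-1.0, 0.8, -0.7]
gripper_width: 0.999
```

```bash
python3 - <<'E'
from h import *
np.set_printoptions(precision=4,suppress=True)
C={n:save(n,f"pics/{n}3.png") for n in("scene","top")}
c=C["top"]
def ray(c,uv,z):
    d=c["R"].T@np.array([(uv[0]-c["cx"])/c["fx"],(uv[1]-c["cy"])/c["fy"],1]); o=-c["R"].T@c["t"]; return o+d*(z-o[2])/d[2]
for p in[(215,185),(355,203),(336,335),(210,322)]: print(ray(c,((p[0]+.5)/7.547-.5+200,(p[1]+.5)/7.5-.5+150),.066))
s=C["scene"]["pixels"][200:300,140:273,::-1]
cv2.imwrite("pics/z6.png",cv2.resize(s,(800,600),interpolation=cv2.INTER_CUBIC))
E
python3 go.py .5574 -.4058 .076 1.2
```

```text
[0.6011 0.0193 0.066 ]
[ 0.5957 -0.0256  0.066 ]
[ 0.5522 -0.0206  0.066 ]
[0.556  0.0195 0.066 ]
t 4.12 pos [ 0.5554 -0.4051  0.0726] hd 1.2052 tilt [-0.0047  0.0043] F [ 0.1 -0.6  0.3] w 1.001
 shift cm [ 0.01  0.21 -0.34] twist 0.005
```

View pics/z6.png

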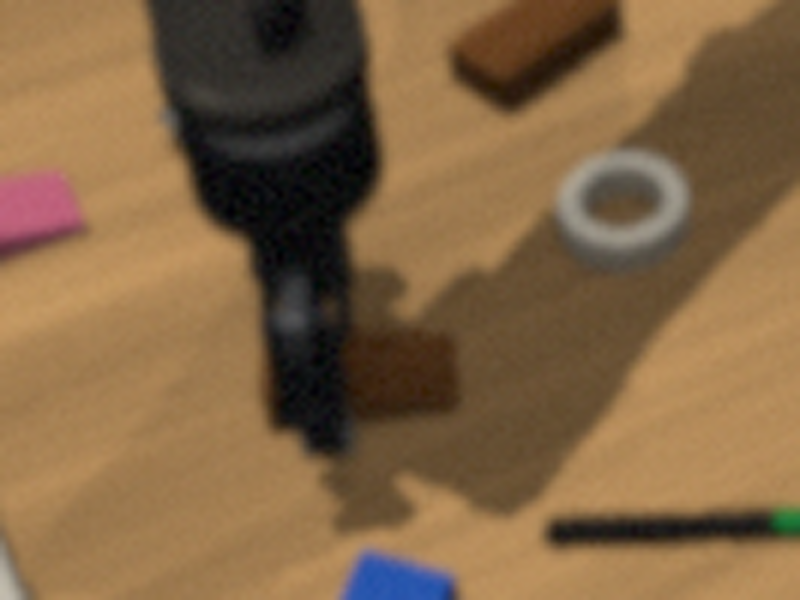

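The fingers straddle the wedge's thick half; the thin end points right at (455,370) in the crop. Close.

Call:
move_arm([
  [0, 0.1, -0.2],
  [0, 0.1, -0.2],
  [0, 0.1, -0.2],
  [0, 0.1, -0.2],
  [0, 0.1, -0.2],
], gripper=[0.7, 0.4, 0.35, 0.35, 0.35], twist=[0, 0, 0, 0, 0], squeeze=30)

```text
t: 4.53
eef_pos: [0.558, -0.4092, 0.08]
tool_rot: [0.001, 0.824, 0.566, 0.001]
contact_force: [-0.7, 0.3, 5.9]
gripper_width: 0.457
```

Call:
move_arm([
  [0, 0, 0],
  [0, 0, 0],
  [0, 0, 0],
  [0, 0, 0],
  [0, 0, 0],
], gripper=[0.3, 0.3, 0.3, 0.3, 0.3], twist=[0, 0, 0, 0, 0])

```text
t: 4.95
eef_pos: [0.558, -0.4092, 0.08]
tool_rot: [0.001, 0.824, 0.566, 0.001]
contact_force: [-0.8, 0.9, 5.1]
gripper_width: 0.457
```

```bash
python3 go.py .5574 -.4058 .076 1.2;
```

```text
t 4.95 pos [ 0.558  -0.4092  0.08  ] hd 1.203 tilt [ 0.0027 -0.0012] F [-0.8  0.9  5.1] w 0.457
 shift cm [ 0.29 -0.18  0.4 ] twist 0.003
```

Call:
move_arm([
  [0, 0, -1],
  [0, 0, -2],
  [0, 0, -3.5],
  [0, 0, -5],
  [0, 0, -5],
], gripper=[0.3, 0.3, 0.3, 0.3, 0.3], twist=[0, 0, 0, 0, 0])

```text
t: 5.37
eef_pos: [0.5585, -0.4104, 0.1326]
tool_rot: [0.003, 0.825, 0.566, 0.001]
contact_force: [0.2, -0.1, 0.3]
gripper_width: 0.45
```

```bash
python3 - <<'E'
from h import *
C={n:save(n,f"pics/{n}4.png") for n in("scene","top")}
s=C["scene"]["pixels"][180:300,140:300,::-1]
cv2.imwrite("pics/z7.png",cv2.resize(s,(800,600),interpolation=cv2.INTER_CUBIC))
E
python3 go.py .5643 -.0945 .13 1.45
```

```text
t 5.47 pos [ 0.5576 -0.4091  0.1294] hd 1.2028 tilt [ 0.0021 -0.0012] F [-0.1  0.5 -0.5] w 0.45
 shift cm [ 29.59 -10.69  -0.1 ] twist -0.247
```

View pics/z7.png

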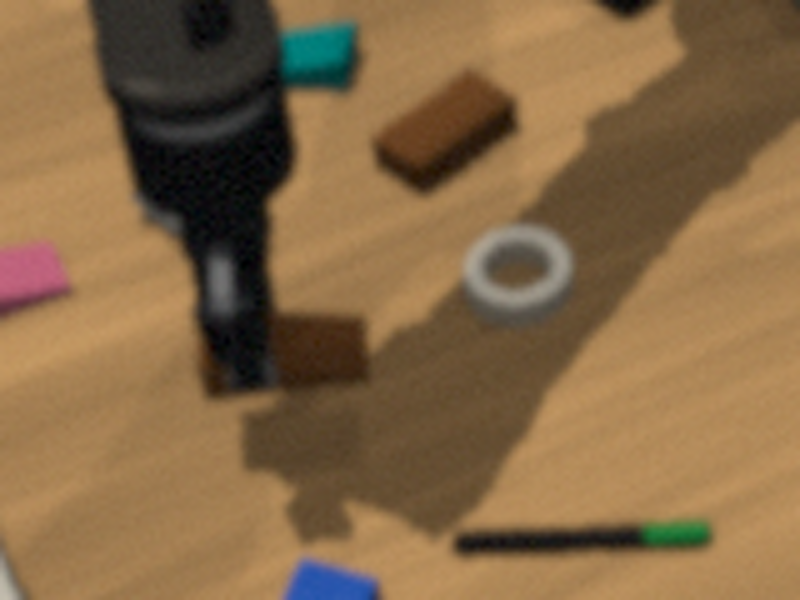

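The wedge is lifted and held level in the fingers; its shadow at (300,440) in the crop is detached from it. Carry it to the gap.

Call:
move_arm([
  [3, -1, 0],
  [6, -2, 0],
  [9, -3, 0],
  [12, -4, 0],
  [15, -5.3, 0],
], gripper=[0.3, 0.3, 0.3, 0.3, 0.3], twist=[-0.04, -0.08, -0.12, -0.16, -0.2])

```text
t: 5.88
eef_pos: [0.5614, -0.248, 0.1272]
tool_rot: [-0.0, 0.763, 0.646, -0.0]
contact_force: [0.8, 1.2, 0.2]
gripper_width: 0.454
```

```bash
python3 go.py .5643 -.0945 .12 1.45
```

```text
t 5.88 pos [ 0.5614 -0.248   0.1272] hd 1.4049 tilt [-0.0007  0.0003] F [0.8 1.2 0.2] w 0.454
 shift cm [15.19 -2.25  0.73] twist -0.045
```

Call:
move_arm([
  [3, -0.4, 0],
  [6, -0.8, 0],
  [9, -1.2, 0],
  [12, -1.7, 0],
  [14.5, -2.2, 0],
], gripper=[0.3, 0.3, 0.3, 0.3, 0.3], twist=[-0.01, -0.02, -0.03, -0.04, -0.045])

```text
t: 6.3
eef_pos: [0.5637, -0.1004, 0.1272]
tool_rot: [-0.001, 0.749, 0.663, -0.0]
contact_force: [1.3, 0.7, -0.4]
gripper_width: 0.456
```

```bash
python3 - <<'E'
from h import *
np.set_printoptions(precision=4,suppress=True)
C={n:save(n,f"pics/{n}5.png") for n in("scene","top")}
for n in C:
  for q in("wedge_center","gap"): print(n,q,[(np.round(d["centre"],4),round(d["p"],2)) for d in spot_point(q,n)][:5])
s=C["scene"]["pixels"][140:260,240:400,::-1]
cv2.imwrite("pics/z8.png",cv2.resize(s,(800,600),interpolation=cv2.INTER_CUBIC))
cv2.imwrite("pics/z9.png",cv2.resize(C["top"]["pixels"][140:260,180:340,::-1],(800,600),interpolation=cv2.INTER_CUBIC))
E
python3 go.py .5643 -.0945 .082 1.45
```

```text
scene wedge_center [(array([ 0.3877, -0.5134,  0.0089]), 0.94), (array([ 0.565 , -0.083 ,  0.0557]), 0.74), (array([ 0.6954, -0.4479,  0.0044]), 0.63), (array([ 0.2967, -0.2975,  0.0077]), 0.58)]
scene gap [(array([ 0.5746, -0.0191,  0.0089]), 0.67)]
top wedge_center [(array([ 0.6975, -0.4484,  0.0117]), 0.78), (array([ 0.2948, -0.2971,  0.0072]), 0.63), (array([ 0.3946, -0.5055,  0.005 ]), 0.55), (array([ 0.5657, -0.0758,  0.0543]), 0.42)]
top gap []
t 6.6 pos [ 0.5638 -0.1044  0.1277] hd 1.4462 tilt [-0.0003 -0.0009] F [-0.1  0.5 -1.1] w 0.455
 shift cm [ 0.99 -0.07  4.57] twist -0.004
```

View pics/z8.png

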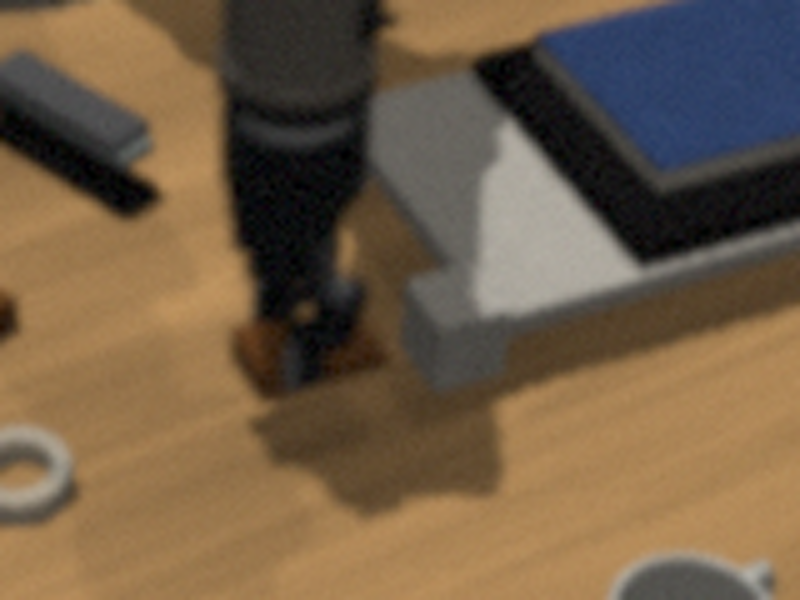

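View pics/z9.png

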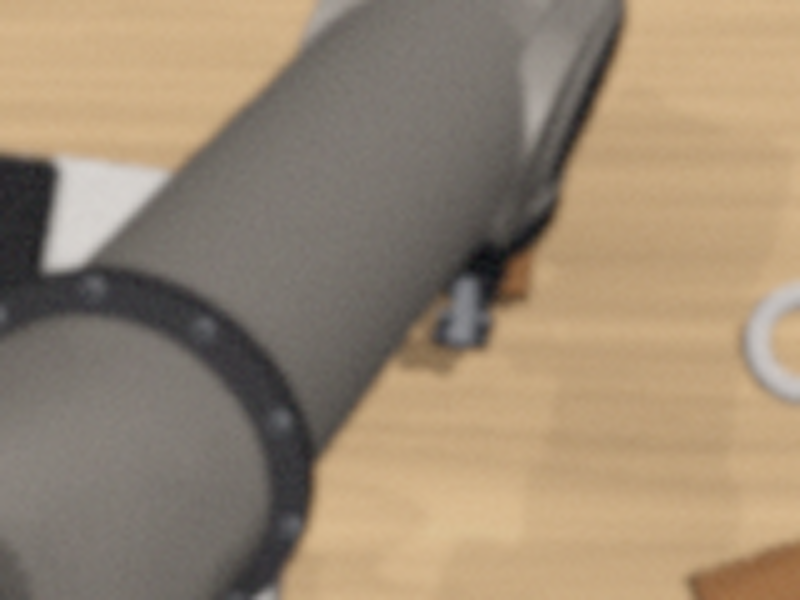

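The wedge is held squarely (crop: thick end (250,355), thin end (380,360)) just short of the leg at (430,340). Lower it to the desk.

Call:
move_arm([
  [0.2, 0, 1.5],
  [0.5, -0.1, 3],
  [0.5, -0.1, 4],
  [0.5, -0.1, 4.6],
  [0.5, -0.1, 4.6],
], gripper=[0.3, 0.3, 0.3, 0.3, 0.3], twist=[-0.004, -0.004, -0.004, -0.004, -0.004])

```text
t: 7.02
eef_pos: [0.5632, -0.0991, 0.0809]
tool_rot: [-0.0, 0.748, 0.663, -0.001]
contact_force: [0.8, -0.3, 0.4]
gripper_width: 0.454
```

```bash
python3 - <<'E'
from h import *
np.set_printoptions(precision=4,suppress=True)
C={n:save(n,f"pics/{n}6.png") for n in("scene",)}
for n in C:
  for q in("wedge_center","gap"): print(n,q,[(np.round(d["centre"],4),round(d["p"],2)) for d in spot_point(q,n)][:5])
s=C["scene"]["pixels"][160:250,270:390,::-1]
cv2.imwrite("pics/z10.png",cv2.resize(s,(800,600),interpolation=cv2.INTER_CUBIC))
E
python3 go.py .568 -.0647 .081 1.45
```

```text
scene wedge_center [(array([ 0.3863, -0.5131,  0.0064]), 0.86), (array([ 0.5647, -0.085 ,  0.0145]), 0.74), (array([ 0.6984, -0.4454,  0.0077]), 0.61), (array([ 0.2947, -0.2955,  0.0079]), 0.53)]
scene gap [(array([ 0.575 , -0.0188,  0.0097]), 0.9)]
t 7.17 pos [ 0.564  -0.0987  0.0823] hd 1.4509 tilt [ 0.0005 -0.0003] F [-0.5  0.4 -1.5] w 0.457
 shift cm [ 3.42 -0.01  0.13] twist 0.001
```

View pics/z10.png

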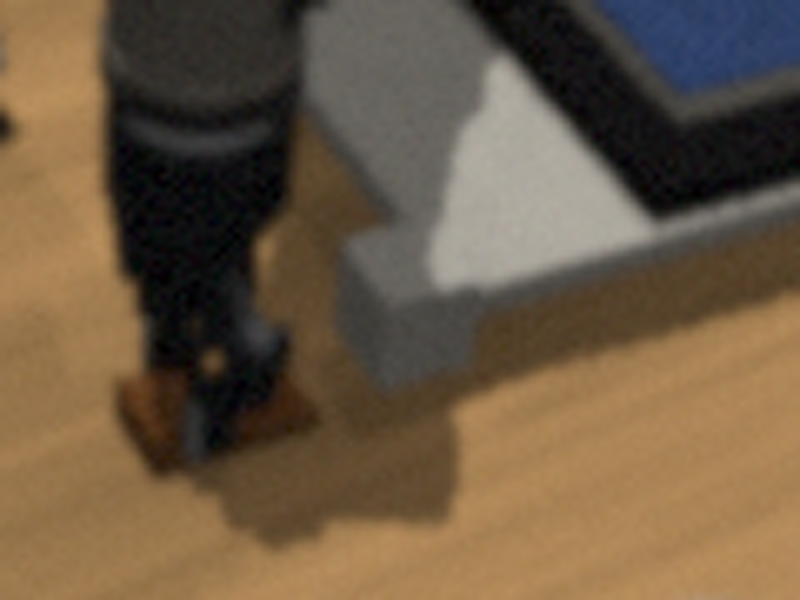

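The wedge (crop: near edge (155,470) to (320,425)) lines up with the leg's outer edge near (385,388). Slide the thin end in by about 12 mm.

Call:
move_arm([
  [0.8, 0, 0.1],
  [1.6, 0, 0.1],
  [2.4, 0, 0.1],
  [3.1, 0, 0.2],
  [3.5, 0, 0.2],
], gripper=[0.3, 0.3, 0.3, 0.3, 0.3], twist=[0, 0, 0, 0, 0])

```text
t: 7.58
eef_pos: [0.5684, -0.0614, 0.0801]
tool_rot: [0.0, 0.747, 0.665, 0.0]
contact_force: [-0.7, -0.9, -0.3]
gripper_width: 0.456
```

```bash
python3 - <<'E'
from h import *
np.set_printoptions(precision=4,suppress=True)
C={n:save(n,f"pics/{n}7.png") for n in("scene",)}
for n in C:
  for q in("wedge_center","gap"): print(n,q,[(np.round(d["centre"],4),round(d["p"],2)) for d in spot_point(q,n)][:5])
s=C["scene"]["pixels"][160:250,270:390,::-1]
cv2.imwrite("pics/z11.png",cv2.resize(s,(800,600),interpolation=cv2.INTER_CUBIC))
E
python3 go.py .568 -.0647 .081 1.45
```

```text
scene wedge_center [(array([ 0.6959, -0.4483,  0.0064]), 0.97), (array([ 0.3877, -0.5131,  0.0076]), 0.86), (array([ 0.5667, -0.0466,  0.009 ]), 0.63), (array([ 0.296 , -0.2988,  0.01  ]), 0.53)]
scene gap [(array([ 0.5714, -0.0215,  0.0098]), 0.93)]
t 7.73 pos [ 0.5682 -0.0623  0.08  ] hd 1.4532 tilt [0.0003 0.0004] F [0.3 0.4 0.9] w 0.458
 shift cm [-0.24  0.01 -0.1 ] twist 0.003
```

View pics/z11.png

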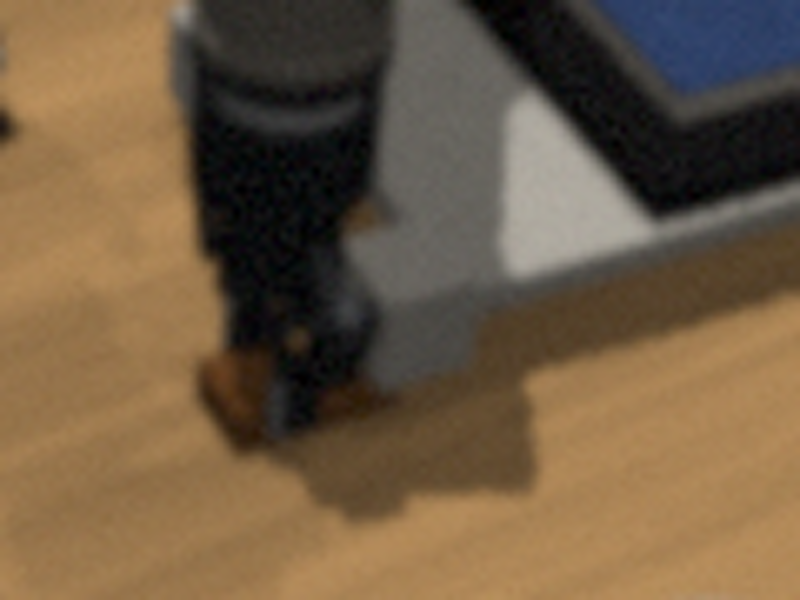

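The thin end is under the leg's lower edge (crop (390,395)). Let go.

Call:
move_arm([
  [0, 0, 0],
  [0, 0, 0],
  [0, 0, 0],
  [0, 0, 0],
  [0, 0, 0],
], gripper=[0.5, 0.6, 0.7, 0.8, 0.85], twist=[0, 0, 0, 0, 0])

```text
t: 8.15
eef_pos: [0.5678, -0.0635, 0.0798]
tool_rot: [-0.0, 0.748, 0.664, -0.0]
contact_force: [0.2, 0.2, 1.3]
gripper_width: 0.85
```

Call:
move_arm([
  [0, 0, -1],
  [0, 0, -2.5],
  [0, 0, -4],
  [-3, 0, -5],
  [-7, 0, -5],
], gripper=[0.85, 0.85, 0.85, 0.85, 0.85], twist=[0, 0, 0, 0, 0])

```text
t: 8.57
eef_pos: [0.562, -0.1295, 0.1324]
tool_rot: [0.001, 0.745, 0.667, 0.002]
contact_force: [1.2, -1.3, 0.5]
gripper_width: 0.852
```

```bash
python3 - <<'E'
from h import *
np.set_printoptions(precision=4,suppress=True)
C={n:save(n,f"pics/{n}8.png") for n in("scene","top")}
for n in C:
  for q in("wedge_center","gap"): print(n,q,[(np.round(d["centre"],4),round(d["p"],2)) for d in spot_point(q,n)][:5])
s=C["scene"]["pixels"][160:250,270:390,::-1]
cv2.imwrite("pics/z12.png",cv2.resize(s,(800,600),interpolation=cv2.INTER_CUBIC))
for y in(1.45,): print((proj(C["scene"],pose(W,[.570,-.0475,y]))-[270,160]+.5)*6.667-.5)
E
python3 go.py .5605 -.127 .085 1.45
```

```text
scene wedge_center [(array([ 0.6953, -0.4479,  0.0095]), 0.82), (array([ 0.5701, -0.0479,  0.0098]), 0.69), (array([ 0.3856, -0.5134,  0.0083]), 0.67), (array([ 0.2982, -0.2962,  0.0134]), 0.62)]
scene gap [(array([ 0.5731, -0.0205,  0.0072]), 0.83)]
top wedge_center [(array([ 0.2951, -0.2982,  0.0089]), 0.95), (array([ 0.6986, -0.4442,  0.0091]), 0.87), (array([ 0.3911, -0.5057,  0.0023]), 0.65)]
top gap []
[[233.6871 455.1752]
 [235.9384 413.392 ]
 [194.6442 394.3672]
 [196.3016 352.6867]
 [400.9089 404.0472]
 [401.8067 395.8041]
 [358.9346 345.5141]
 [359.6994 337.2946]]
t 8.87 pos [ 0.5597 -0.1318  0.13  ] hd 1.4524 tilt [-0.      0.0008] F [-0.3  0.9  1.1] w 0.853
 shift cm [0.49 0.02 4.51] twist 0.002
```

View pics/z12.png

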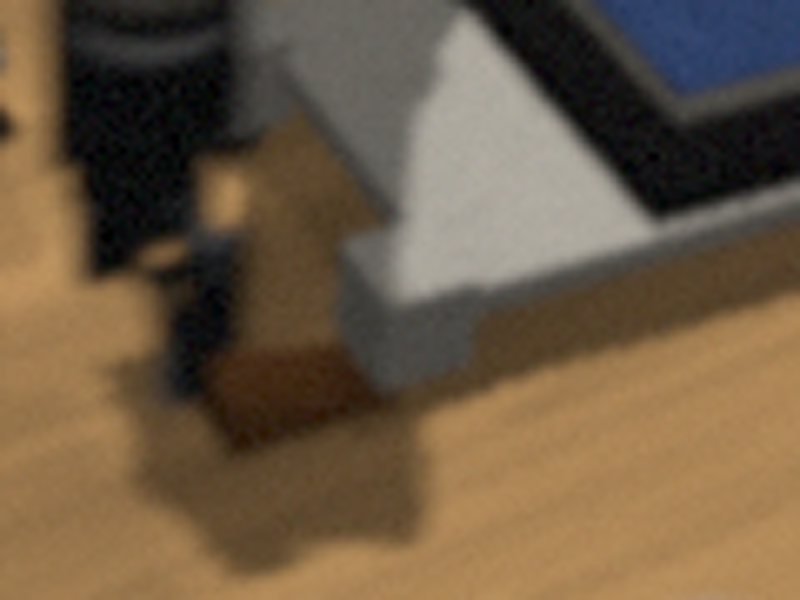

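The wedge lies free and square with its thin end under the leg (crop: thick end bottom corner (235,452), leg corner (385,390)). Shut the fingers, then lower behind it.

Call:
move_arm([
  [0.4, 0, 0],
  [0.4, 0, 0],
  [0.4, 0, 0],
  [0.4, 0, 0],
  [0.4, 0, 0],
], gripper=[0.5, 0.2, 0, 0, 0], twist=[0, 0, 0, 0, 0])

```text
t: 9.28
eef_pos: [0.5601, -0.1284, 0.1298]
tool_rot: [-0.0, 0.748, 0.664, -0.0]
contact_force: [0.1, 0.3, 0.3]
gripper_width: 0.14
```

Call:
move_arm([
  [0, 0, 0],
  [0, 0, 0],
  [0, 0, 2],
  [0, 0, 4],
  [0, 0, 4.8],
], gripper=[0, 0, 0, 0, 0], twist=[0, 0, 0, 0, 0])

```text
t: 9.7
eef_pos: [0.5591, -0.1284, 0.08]
tool_rot: [-0.001, 0.748, 0.664, -0.001]
contact_force: [-1.0, 0.4, -1.3]
gripper_width: 0.001
```

```bash
python3 - <<'E'
from h import *
C={n:save(n,f"pics/{n}9.png") for n in("scene",)}
s=C["scene"]["pixels"][160:250,270:390,::-1]
cv2.imwrite("pics/z13.png",cv2.resize(s,(800,600),interpolation=cv2.INTER_CUBIC))
E
python3 go.py .5605 -.127 .082 1.45 .564 -.098 .082 1.45 .5685 -.061 .082 1.45
```

```text
t 9.75 pos [ 0.5585 -0.1284  0.0793] hd 1.4519 tilt [-0.0041  0.0005] F [-0.2 -0.3 -0.5] w 0.001
 shift cm [ 0.16  0.18 -0.27] twist 0.002
 shift cm [ 3.08  0.18 -0.27] twist 0.002
 shift cm [ 6.81  0.19 -0.27] twist 0.002
```

View pics/z13.png

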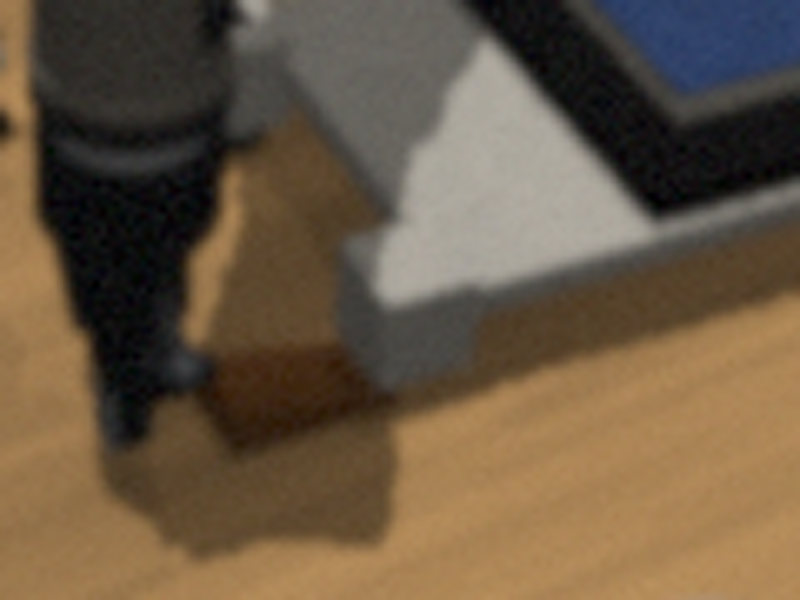

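Call:
move_arm([
  [0.6, 0.1, -0.1],
  [1.2, 0.1, -0.1],
  [1.8, 0.1, -0.1],
  [2.4, 0.1, -0.1],
  [2.8, 0.1, -0.1],
], gripper=[0, 0, 0, 0, 0], twist=[0, 0, 0, 0, 0])

```text
t: 10.17
eef_pos: [0.565, -0.0996, 0.0835]
tool_rot: [0.0, 0.747, 0.664, 0.001]
contact_force: [0.1, 0.2, -0.2]
gripper_width: -0.004
```

```bash
cat > look.py <<'E'
import sys
from h import *
k=sys.argv[1]
C={n:save(n,f"pics/{n}{k}.png") for n in("scene",)}
for d in spot_point("wedge_center","scene"):
    if abs(d["centre"][1]+.03)<.06: print(np.round(d["centre"],4),round(d["p"],2))
s=C["scene"]["pixels"][160:250,270:390,::-1]
cv2.imwrite(f"pics/y{k}.png",cv2.resize(s,(800,600),interpolation=cv2.INTER_CUBIC))
E
python3 look.py 10; python3 go.py .564 -.098 .082 1.45 .5685 -.061 .082 1.45
```

```text
[ 0.5673 -0.0439  0.0088] 0.5
t 10.27 pos [ 0.5648 -0.0996  0.0833] hd 1.4537 tilt [0.0007 0.0006] F [-0.2  0.4 -0.3] w 0.0
 shift cm [ 0.15 -0.1   0.13] twist 0.004
 shift cm [ 3.88 -0.09  0.13] twist 0.004
```

View pics/y10.png

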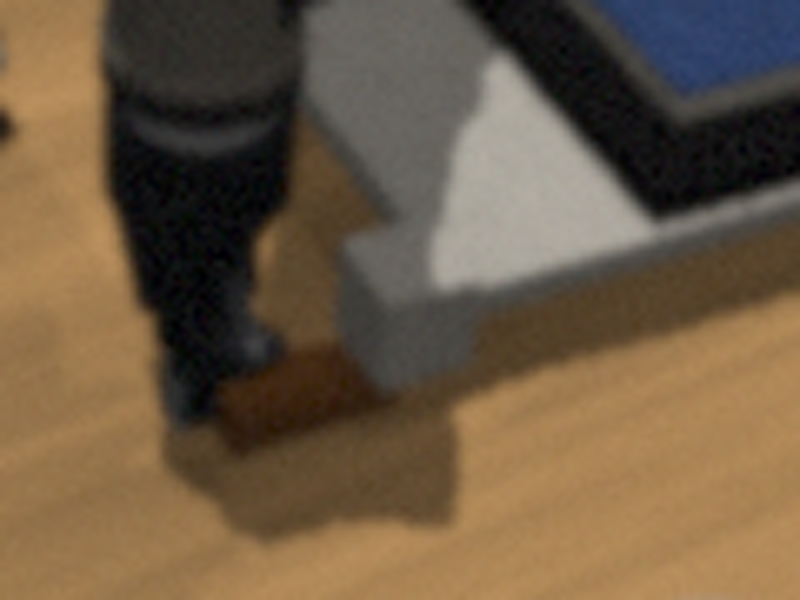

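The fingers are just touching the thick face at crop (220,410). Now gentle taps forward.

Call:
move_arm([
  [0.4, -0.1, 0.1],
  [0.8, -0.1, 0.1],
  [1.2, -0.1, 0.1],
  [1.6, -0.1, 0.1],
  [1.6, -0.1, 0.1],
], gripper=[0, 0, 0, 0, 0], twist=[0, 0, 0, 0, 0])

```text
t: 10.68
eef_pos: [0.5654, -0.0839, 0.0818]
tool_rot: [-0.0, 0.748, 0.664, 0.0]
contact_force: [0.6, 0.2, 0.9]
gripper_width: 0.002
```

```bash
python3 look.py 11; python3 go.py .5685 -.061 .082 1.45
```

```text
[ 0.5721 -0.029   0.0093] 0.48
t 10.78 pos [ 0.5653 -0.0847  0.0818] hd 1.4523 tilt [-0.0001  0.0001] F [-0.3 -0.4 -0.2] w 0.002
 shift cm [ 2.39  0.04 -0.02] twist 0.002
```

View pics/y11.png

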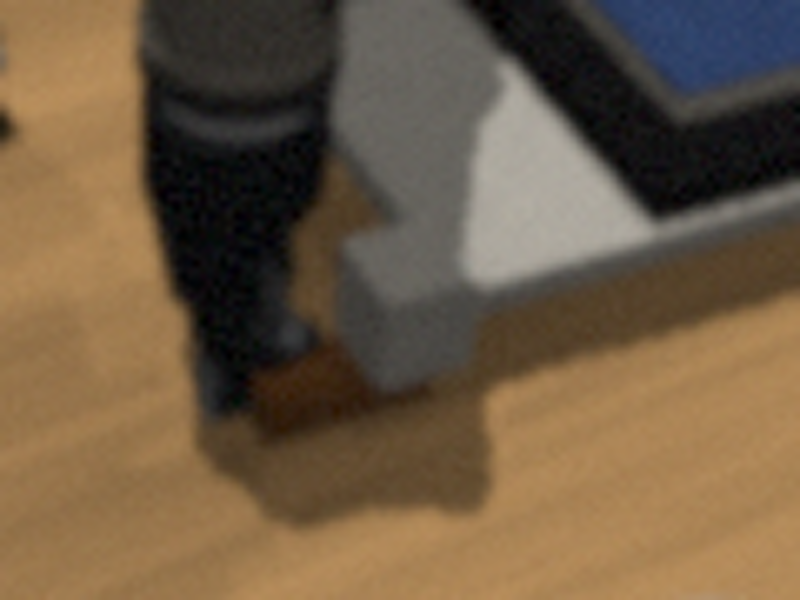

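The wedge advanced squarely; its thin corner now shows past the leg's corner at (425,390). Continue in smaller steps.

Call:
move_arm([
  [0.4, 0, 0],
  [0.8, 0, 0],
  [0.8, 0, 0],
], gripper=[0, 0, 0], twist=[0, 0, 0])

```text
t: 11.03
eef_pos: [0.5664, -0.076, 0.0818]
tool_rot: [-0.0, 0.748, 0.664, 0.0]
contact_force: [0.9, 0.5, -0.0]
gripper_width: -0.0
```

Call:
move_arm([
  [0.2, 0, 0],
  [0.4, 0, 0],
  [0.4, 0, 0],
], gripper=[0, 0, 0], twist=[0, 0, 0])

```text
t: 11.28
eef_pos: [0.5668, -0.0726, 0.0819]
tool_rot: [-0.0, 0.748, 0.664, 0.0]
contact_force: [-0.3, 0.4, -0.5]
gripper_width: 0.0
```

Call:
move_arm([
  [0.2, 0, 0],
  [0.4, 0, 0],
  [0.4, 0, 0],
], gripper=[0, 0, 0], twist=[0, 0, 0])

```text
t: 11.53
eef_pos: [0.5669, -0.0709, 0.0819]
tool_rot: [0.001, 0.748, 0.663, -0.001]
contact_force: [-0.2, -4.6, 0.1]
gripper_width: 0.002
```

```bash
python3 look.py 12; python3 go.py .5685 -.061 .082 1.45
```

```text
[ 0.573  -0.0198  0.0116] 0.5
t 11.63 pos [ 0.5669 -0.071   0.0819] hd 1.4501 tilt [ 0.0001 -0.0022] F [-0.7 -5.7  0.3] w 0.001
 shift cm [ 1.01  0.04 -0.01] twist 0.0
```

View pics/y12.png

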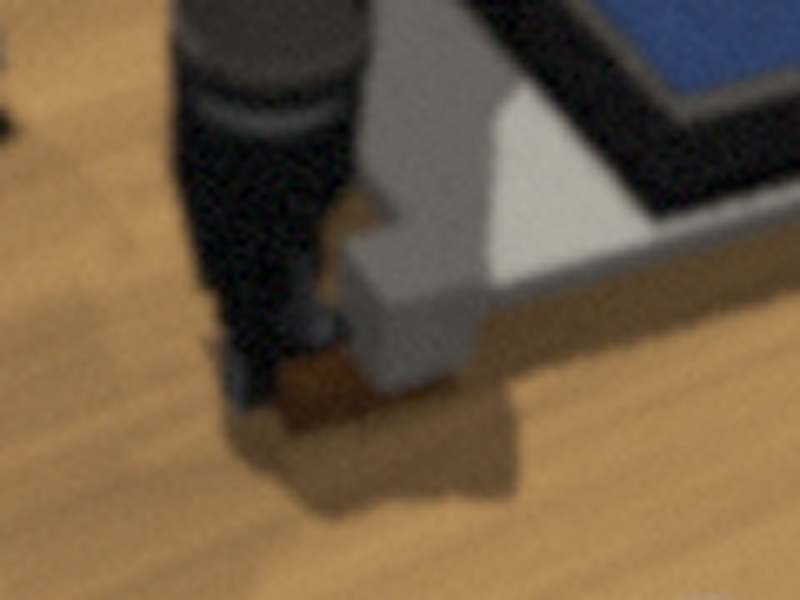

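Resistance now builds: -5.7 N, with the wedge centre at about the mouth. Firm it up with a few harder taps.

Call:
move_arm([
  [0.3, 0, 0],
  [0.6, 0, 0],
  [0.6, 0, 0],
  [0.6, 0, 0],
], gripper=[0, 0, 0, 0], twist=[0, 0, 0, 0])

```text
t: 11.97
eef_pos: [0.5669, -0.0697, 0.082]
tool_rot: [0.003, 0.75, 0.662, -0.002]
contact_force: [-1.2, -16.0, -1.6]
gripper_width: -0.0
```

Call:
move_arm([
  [-1, 0, 0],
  [-2, 0, 0],
  [-2, 0, 0],
  [-2, 0, 0],
], gripper=[0, 0, 0, 0], twist=[0, 0, 0, 0])

```text
t: 12.3
eef_pos: [0.5656, -0.0831, 0.0819]
tool_rot: [-0.0, 0.748, 0.664, 0.0]
contact_force: [0.2, 0.6, 0.0]
gripper_width: -0.004
```

```bash
python3 look.py 13; python3 go.py .5669 -.0709 .082 1.45
```

```text
[ 0.5744 -0.0166  0.0088] 0.62
t 12.4 pos [ 0.5658 -0.082   0.0819] hd 1.4527 tilt [0.0001 0.0011] F [-0.6  0.2 -1.1] w -0.001
 shift cm [ 1.12 -0.02 -0.01] twist 0.003
```

View pics/y13.png

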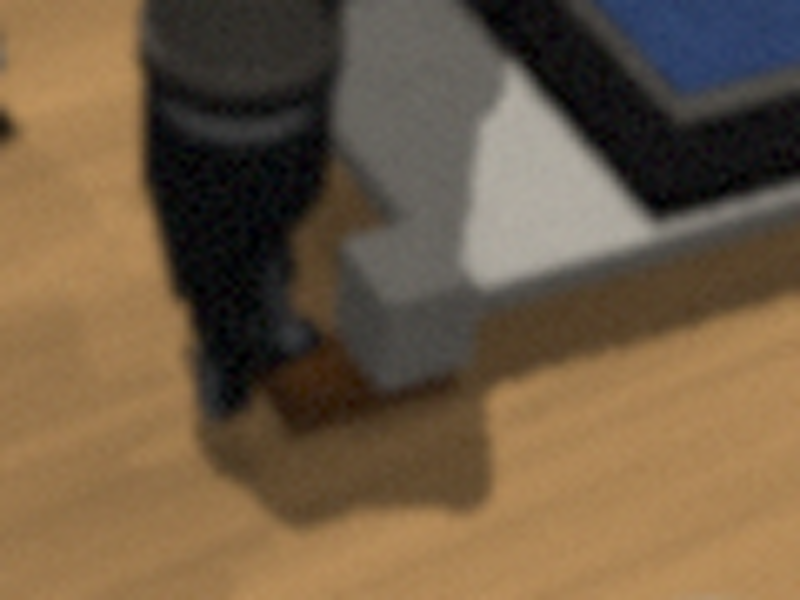

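The wedge stayed put when the fingers backed off (thick corner at (297,432)). A second tap checks whether it moves any more.

Call:
move_arm([
  [0.8, 0, 0],
  [1.4, 0, 0],
  [2, 0, 0],
  [2, 0, 0],
], gripper=[0, 0, 0, 0], twist=[0, 0, 0, 0])

```text
t: 12.73
eef_pos: [0.567, -0.0692, 0.082]
tool_rot: [0.004, 0.749, 0.662, -0.003]
contact_force: [-0.9, -18.1, -1.4]
gripper_width: -0.0
```

Call:
move_arm([
  [-1, 0, 0],
  [-2, 0, 0],
  [-2, 0, 0],
], gripper=[0, 0, 0], twist=[0, 0, 0])

```text
t: 12.98
eef_pos: [0.5653, -0.0842, 0.082]
tool_rot: [0.0, 0.748, 0.663, -0.0]
contact_force: [-0.4, -1.0, 0.3]
gripper_width: -0.0
```

Call:
move_arm([
  [0.8, 0, 0],
  [1.4, 0, 0],
  [2, 0, 0],
  [2, 0, 0],
], gripper=[0, 0, 0, 0], twist=[0, 0, 0, 0])

```text
t: 13.32
eef_pos: [0.5671, -0.0691, 0.0821]
tool_rot: [0.004, 0.749, 0.662, -0.003]
contact_force: [-1.9, -19.6, -1.2]
gripper_width: 0.002
```

Call:
move_arm([
  [0.4, 0, 0],
  [0.4, 0, 0],
  [0.4, 0, 0],
], gripper=[0, 0, 0], twist=[0, 0, 0])

```text
t: 13.57
eef_pos: [0.5671, -0.0686, 0.0821]
tool_rot: [0.005, 0.75, 0.661, -0.004]
contact_force: [-2.3, -26.8, -1.4]
gripper_width: -0.001
```

Call:
move_arm([
  [-2, 0, 0],
  [-4, 0, 0],
  [-7, 0, 0],
  [-10, 0, -3],
  [-12, 0, -8],
], gripper=[0, 0, 0, 0, 0], twist=[0, 0, 0, 0, 0])

```text
t: 13.98
eef_pos: [0.5526, -0.1745, 0.1483]
tool_rot: [-0.002, 0.748, 0.664, -0.002]
contact_force: [1.1, -1.3, 0.1]
gripper_width: -0.004
```

Call:
move_arm([
  [-2, 3, -2],
  [-4, 6, -4],
  [-6, 9, -6],
  [-6, 12, -8],
  [-6, 12, -8],
], gripper=[0, 0, 0, 0, 0], twist=[0, 0, 0, 0, 0])

```text
t: 14.4
eef_pos: [0.6739, -0.2468, 0.2347]
tool_rot: [0.005, 0.747, 0.665, 0.003]
contact_force: [0.4, 0.7, -0.5]
gripper_width: -0.0
```

```bash
python3 - <<'E'
from h import *
C={n:save(n,f"pics/{n}20.png") for n in("scene","top")}
for n in C:
  for q in("wedge_center","gap","block_center"): print(n,q,[(np.round(d["centre"],4),round(d["p"],2)) for d in spot_point(q,n)][:5])
a=cv2.resize(C["scene"]["pixels"][175:235,290:370,::-1],(400,300),interpolation=cv2.INTER_CUBIC)
b=cv2.resize(C["top"]["pixels"][155:215,210:290,::-1],(400,300),interpolation=cv2.INTER_CUBIC)
cv2.imwrite("pics/f.png",np.hstack([a,b]))
for n,o in(("scene",[290,175]),("top",[210,155])): print(n,((proj(C[n],pose(W,[.573,-.0215,1.45]))-o+.5)*5-.5).round(0).tolist())
E
python3 go.py .5669 -.0709 .082 1.45
```

```text
scene wedge_center [(array([ 0.3902, -0.5121,  0.0079]), 0.87), (array([ 0.6985, -0.4492,  0.0074]), 0.73), (array([ 0.294 , -0.2948,  0.007 ]), 0.65), (array([ 0.5737, -0.0171,  0.0119]), 0.57)]
scene gap [(array([ 0.5729, -0.0214,  0.0089]), 0.77)]
scene block_center [(array([ 0.4089, -0.24  ,  0.0125]), 0.87)]
top wedge_center [(array([ 0.2945, -0.2958,  0.009 ]), 0.88), (array([ 0.3933, -0.5053,  0.0031]), 0.8), (array([ 0.6986, -0.4449,  0.0088]), 0.7)]
top gap []
top block_center [(array([ 0.4037, -0.2369,  0.0103]), 0.97)]
scene [[117.0, 253.0], [119.0, 222.0], [87.0, 208.0], [88.0, 177.0], [240.0, 215.0], [241.0, 209.0], [208.0, 172.0], [209.0, 166.0]]
top [[269.0, 158.0], [267.0, 147.0], [258.0, 235.0], [255.0, 225.0], [112.0, 138.0], [111.0, 136.0], [100.0, 215.0], [99.0, 213.0]]
t 14.8 pos [ 0.6658 -0.2466  0.2292] hd 1.4519 tilt [-0.0017  0.0009] F [-0.1 -0.4  0.3] w -0.002
 shift cm [ 16.26 -11.88  14.75] twist 0.002
```

View pics/f.png

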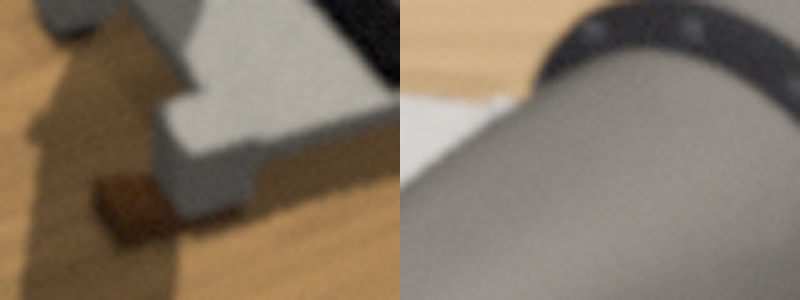

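View pics/scene20.png

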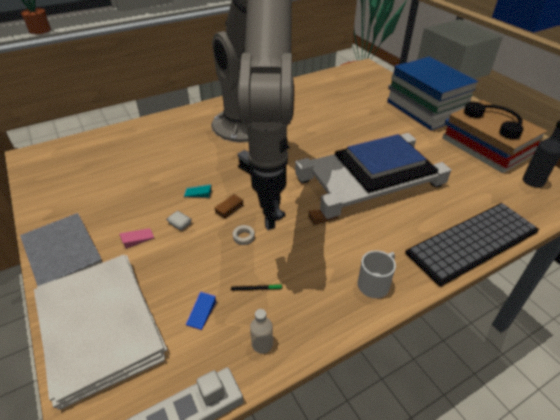

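The wedge sits square under the leg (scene crop: bottom thick corner (125,247), thin corner (240,210)). The block is still at (229,205) and the gripper is clear in the air. Hand in.

```bash
python3 -c "
from station import *
hand_in(); o=get_obs(); print(o['t'],o['contact_force'])"
```

```text
the job is handed in; nothing more can be done
the job is handed in; nothing more can be done
```

The wedge is jammed under the riser's bare leg and the job is handed in, at about 15 s of the 51 s allowed.

- **What I did:** I picked up the brown tapered piece, kept it flat and slid its thin end about 12 mm into the gap. I let go, then tapped the thick end with the shut fingers and backed off into free air.
- **Jam:** The last two equal taps (about 18 and 20 N) stopped within 0.1 mm of each other. A firmer one at about 27 N went about 0.5 mm further, which could partly be the arm flexing. The wedge stayed put when the fingers left.
- **Final position:** The last scene picture shows the wedge square under the leg, its centre within a few millimetres of the gap mouth. The block measured within about 1 mm of its first reading.
- **Checks that fell short:**
  - The arm blocked the top camera's view of the leg at the end, so the final fit was checked from the scene camera only.
  - The networks' readings for the gap and the wedge scattered by about 4 mm.
  - The top camera's first network reading for the block was wrong (it pointed at the riser), so I went by the pictures there.

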